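Unlock and remove the lid of an insulated jug

TASK

Open the insulated jug for refilling: squeeze the lid's two side tabs together and, keeping them squeezed, turn the lid counterclockwise (seen from above) until you feel it come up against its stop, without forcing it. Then lift the lid straight off and set it down gently, upright, in the middle of the small round steel dish. Leave the things round about where they are.

Things in the scene. Friction and masses are not known exactly. Their poses are not given: they have to be found in the camera images.
- jug: squat steel insulated jug, 90 mm across, fixed to the counter; origin: centre of its underside, z up along its axis. Black handle on its -x side (to 77 mm from the axis, up to 68 mm high). The lid sits in its neck. Lid and jug must never press on each other with more than 35 N, all their contacts added up: against the stop, turn with at most about 0.4 N m
- jug_seat (a point): on the jug's axis at the lid's seat, 90 mm above the jug's underside. Round it stands a crown wall, radius 26 to 31 mm and 8 mm high, with two notches at the jug's +y and -y, in which the pawls of the lid's tabs are locked at the start
- lid: grey plug lid, about 0.15 kg, 50 mm high, 66 mm across its two black squeeze tabs. Origin: centre of the plug's underside (13 mm below the seat when seated; the lid stands on this when set down), z up. Plug radius 14.5 mm with 1.5 mm of sideways play in the neck, two lugs at +y and -y to radius 20 mm. Tabs at its +y and -y
- lid_top (a point): top of the lid's dome (radius 19 mm, 48 mm above the lid's origin). Both tabs in, the lid turns freely counterclockwise seen from above to a stop between 37 and 77 degrees from the start that cannot be seen, only felt (it gives a little: 5 N m per rad). It lifts off only from the last 7 degrees before the stop; elsewhere its lugs hold it after 3 mm of lift
- tab_a_face (a point): middle of the outer face of the +y tab, 36 mm above the lid's origin, 33 mm from its axis. The tab is an upright plate 24 mm wide, from 23 to 50 mm above the lid's origin (the jug's crown wall ends 2 mm below it). It slides 7 mm inward against a spring: 2.5 N at rest, 11 N fully in
- tab_b_face (a point): the same on the -y tab. A tab's pawl leaves its notch after 5 mm, so both must be squeezed nearly fully in (52 to 54 mm across the faces), well centred, with a grip of about 13 to 20 N, and stay so while turning
- dish: round shallow steel dish, fixed to the counter, 92 mm across; origin at the centre of its underside, flat inner floor (radius 43 mm) 4 mm above it, rim 8 mm high
- espresso_cup: bystander: white cup with handle, 60x87x56 mm, origin under its middle
- salt_shaker: bystander: salt shaker 44 mm across, 90 mm high, origin under its middle
- jam_jar: bystander: jar with screw lid, 65 mm across, 97 mm high, origin under its middle
- muffin: bystander: muffin 85 mm across, 73 mm high, origin under its middle
- cup_lid: bystander: white lid of a paper cup, 85 mm across, 16 mm high, origin under its middle
Things that resemble listed ones, but are neither listed nor needed, are in the scene too. What is shaped like the lid but orange or yellow is not meant.

How it is judged:
On the way:
1. the lid is lifted clear of the jug, upright (z of lid in the frame of jug above 0.102 m and angle between lid's own z axis and vertical below 0.5 rad), for 0.1 s.
At the end, for the whole second after the job is handed in: the lid stands upright (within 7 degrees) and at rest on the floor of the dish, its axis within 20 mm of the dish's middle, let go (horizontal distance between lid and dish below 0.02 m and height (world z) of lid below 0.009 m and angle between lid's own z axis and vertical below 0.12 rad and linear speed of lid below 0.02 m/s and contact force between lid and dish above 0.3 N); the robot touches nothing.
It fails at once if lid and jug press on each other with more than 35 N (forced against the stop, pulled while held, or pushed aside) (contact force between lid and jug above 35 N).
It fails at once if the lid falls: faster than 0.4 m/s with nothing holding it (linear speed of lid above 0.4 m/s and contact force between the fingers and lid below 0.2 N).
It fails at once if a bystander is moved more than 20 mm (distance of any of espresso_cup, salt_shaker, jam_jar, muffin, cup_lid from where it was at the start of the episode above 0.02 m).
It also fails if it takes over 51 s, if anything falls off the work surface, if the arm or the gripper's body presses on something with over 40 N, if the wrist force passes 120 N, or if a joint passes its speed limit or range.

ROBOT

A 6-joint arm with a two-finger parallel gripper is mounted at the origin on a cart in front of the work surface, level with it; the furniture and walls round the work are solid. World frame = base frame: x ahead of the robot, y to its left, z up, the work surface at z = 0. Lengths are in m, angles in rad, forces in N, time in s.
With the tool pointing down it reaches from about 0.2 to 0.875 m from the base axis. Payload 3.4 kg.
Tool frame: the origin (TCP) lies between the finger pads; the fingertips stand 25 mm ahead of it and the grasp point (between the pads) lies 6 mm ahead of it (r.nose_length is the z of the fingertips in the tool frame, in m); z points along the fingers, y is the line along which they close (so a half turn about z gives the same grasp; the last joint's range is limited). The gripper opens to 94 mm and grips with 3 to 60 N. Pads are 16 mm wide; open, the fingers measure 119 mm over their backs; the gripper's body (75 mm by 177 mm) begins 78 mm behind the grasp point.
Start: joints at [1.171, 0.276, 1.505, -0, 1.361, -0.121], TCP at [0.158, 0.553, 0.23] pointing down, gripper open.
Joint ranges: [-2.89, 2.89], [-0.75, 2.08], [0.22, 2.7], [-1.18, 4.32], [0.11, 2.71], [-2.7, 2.7]. Speed limits (rad/s): [2.57, 2.57, 3.14, 3.14, 3.14, 3.14].

INTERFACE

Orientations are given as a unit quaternion [w, x, y, z].
In Python, from plant import r, gripper_to, inverse_kinematics, vision, models, telemetry gives the robot as it stands. Calls block until the motion is done:
- r.move_to(position, orientation): joint-space move of the TCP to a pose.
- r.move_l(position, rot=None, vel=0.15, guard=None): straight line of the TCP; rot=None keeps the orientation; vel is the mean speed in m/s. With guard (N) it stops when the force on the tool has changed by that much, and returns True; else False.
- r.movej(angles): joint-space move.
- gripper_to(opening, f_grip=None): finger opening in m; f_grip is the grip in N (None keeps the last); returns when the fingers have stopped.
- r.hold(seconds).
- inverse_kinematics(position, orientation): joint angles nearest the present ones, or None.
- vision.snapshot(name): name is "scene" or "top" or "wrist"; returns the picture (480x640x3 uint8, red, green, blue); there is no depth.
- vision.get_calibration(name): a dict with "fx", "fy", "cx", "cy" (pixels), "D" ([k1, k2, p1, p2, k3] as OpenCV has them; the pictures are not rectified), "position" and "orientation" of the camera in the world. Camera axes: x right, y down, z forward; pixel columns grow to the right and rows downward; lengths in m; the calibration is good to about 2 mm. A picture is of the moment at which its call begins: read the wrist's pose just before it. get_calibration takes no time and is no camera call; for the wrist camera it gives the pose at the moment of the call.
A pose or a line that the arm cannot do raises r.PlanningError and nothing moves.
- r.sign_off(): hands the job in; it is judged then, once.
Trained networks look in the newest picture that a camera, given by its name, has taken for a name from the list of things; names that differ only in an ending like _2 or _b are one class to them, and where a whole thing is asked for, a point or a joint stands for the part that bears it (a point fixed in the world has none). Each returns a list of dicts, best first, with "score" (0 to 1); they miss things now and then, are a little off and sometimes report something else, mostly with a low value. They report only what shows in the picture. A call takes as long as a camera call. They do not tell look-alikes from the thing itself.
- models.boxes_of(thing, camera): "at" ([x, y, z] in m, in world coordinates, good to about 4 mm: the middle of the surface that is visible of it).
- models.regions_of(thing, camera): "pixels" (480x640 bool, what is visible of it).
- models.mark_of(thing, camera): "at" ([x, y, z] in m, in world coordinates, good to about 4 mm: a listed point, or the origin of a listed thing).
Readings, each from a call of its own:
- telemetry.current_t(): time.
- telemetry.current_joints(): joint angles.
- telemetry.current_dq(): joint speeds.
- telemetry.current_joint_efforts(): joint torques, N m.
- telemetry.current_ee_pos(): TCP position.
- telemetry.current_tool_rot(): TCP orientation.
- telemetry.current_wrist_force(): force on the tool from outside, world axes, zero at the start.
- telemetry.current_torque(): the same for the moment, N m.
- telemetry.current_opening(): finger opening in m.
- telemetry.current_finger_force(): force on a finger pad.
Only numpy, scipy, OpenCV 4.12 (cv2) and the standard library are available. Lean on these libraries where they do the work, as an engineer would, in place of code of your own. Each camera call takes 0.05 s, during which the arm holds its last target. There are 200 camera calls.

## Working session

There is one attempt and no reset: what is moved stays moved. The work goes in short steps, each a Python script; the robot and the scene stay as the last script left them, time stands still between calls to the robot, and variables do not carry over. Pictures are saved under pics/ and viewed, at most 10 in all, crops included, and the job is handed in when it is done.

```bash
ls; mkdir -p pics; cat > h.py <<'E'
import numpy as np, cv2
from plant import r, gripper_to, inverse_kinematics, vision, models, telemetry as T
from scipy.spatial.transform import Rotation as R
def snap(n,f):
    im=vision.snapshot(n); cv2.imwrite('pics/'+f,im[:,:,::-1]); return im
def ray(c,px):
    K=np.array([[c['fx'],0,c['cx']],[0,c['fy'],c['cy']],[0,0,1]])
    u=cv2.undistortPoints(np.array([[px]],float),K,np.array(c['D'],float))[0,0]
    q=c['orientation']; M=R.from_quat([q[1],q[2],q[3],q[0]])
    return np.array(c['position']),M.apply([u[0],u[1],1])
def tri(rays):
    A=0;b=0
    for p,d in rays:
        d=d/np.linalg.norm(d);P=np.eye(3)-np.outer(d,d);A=A+P;b=b+P@p
    return np.linalg.solve(A,b)
def quat(yaw):
    # tool down, tool y axis at angle yaw from world x
    y=np.array([np.cos(yaw),np.sin(yaw),0]);z=np.array([0,0,-1.]);x=np.cross(y,z)
    q=R.from_matrix(np.c_[x,y,z]).as_quat();return np.r_[q[3],q[:3]]
E
python3 - <<'E'
from h import *
for n in ('scene','top'):
    snap(n,n+'0.png')
    print(n,vision.get_calibration(n)['position'])
    for th in ('lid','lid_top','tab_a_face','jug','jug_seat','dish'):
        for o in models.mark_of(th,n)[:5]: print(th,round(o['score'],2),np.round(o['at'],3))
print(T.current_t())
E
```

```text
pics
scene [-0.13685708 -1.08231584  0.61644057]
lid 0.81 [ 0.433 -0.628 -0.   ]
lid 0.67 [ 0.572 -0.627 -0.004]
lid 0.6 [ 0.48  -0.419  0.077]
lid_top 0.92 [ 0.574 -0.631  0.051]
lid_top 0.77 [ 0.426 -0.63   0.045]
lid_top 0.68 [ 0.478 -0.414  0.124]
tab_a_face 0.63 [ 0.48  -0.386  0.114]
tab_a_face 0.6 [ 0.408 -0.651  0.035]
tab_a_face 0.56 [ 0.587 -0.593  0.037]
jug 0.7 [ 0.481 -0.419  0.   ]
jug_seat 0.29 [0.448 0.033 0.   ]
dish 0.76 [ 0.514 -0.237  0.001]
top [ 0.27269295 -0.29140465  1.46212785]
lid 0.67 [ 0.48  -0.419  0.076]
lid 0.67 [ 0.431 -0.624  0.   ]
lid_top 0.7 [ 0.48  -0.42   0.124]
lid_top 0.61 [ 0.574 -0.632  0.047]
lid_top 0.56 [ 0.43  -0.623  0.047]
tab_a_face 0.48 [ 0.585 -0.593  0.038]
tab_a_face 0.4 [ 0.483 -0.385  0.111]
tab_a_face 0.35 [ 0.409 -0.649  0.04 ]
jug 0.57 [ 0.481 -0.42  -0.001]
jug 0.26 [ 0.48  -0.42   0.126]
jug_seat 0.56 [ 0.483 -0.418  0.088]
dish 0.94 [ 0.518 -0.239 -0.004]
0.7
```

View pics/scene0.png

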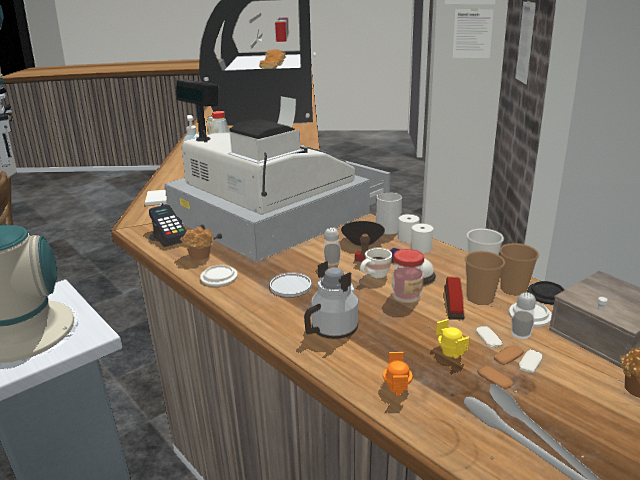

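View pics/top0.png

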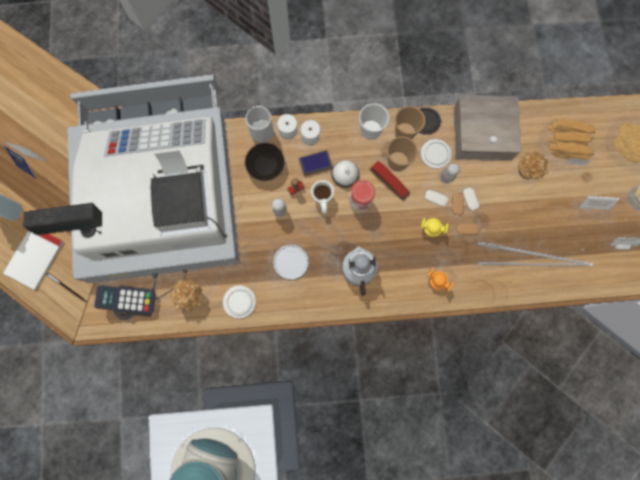

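```bash
python3 - <<'E'
from h import *
for n in ('scene','top'):
    for th in ('tab_a_face','tab_b_face','espresso_cup','salt_shaker','jam_jar','muffin','cup_lid'):
        for o in models.mark_of(th,n)[:4]: print(n,th,round(o['score'],2),np.round(o['at'],3))
# triangulate lid: region centroid of the tool-independent mark is single view; check IK over yaw
for yaw in np.radians(np.arange(0,360,20)):
    a=inverse_kinematics([.48,-.42,.12],quat(yaw)); b=inverse_kinematics([.516,-.238,.06],quat(yaw))
    print(round(np.degrees(yaw)), None if a is None else np.round(a,2), None if b is None else round(b[5],2))
E
```

```text
scene tab_a_face 0.63 [ 0.48  -0.386  0.114]
scene tab_a_face 0.6 [ 0.408 -0.651  0.035]
scene tab_a_face 0.56 [ 0.587 -0.593  0.037]
scene tab_b_face 0.74 [ 0.566 -0.658  0.037]
scene tab_b_face 0.65 [ 0.48  -0.448  0.114]
scene tab_b_face 0.44 [ 0.447 -0.601  0.039]
scene espresso_cup 0.78 [ 0.674 -0.34  -0.004]
scene salt_shaker 0.95 [ 0.661 -0.219 -0.002]
scene jam_jar 0.82 [ 0.668 -0.442 -0.004]
scene muffin 0.58 [ 0.446  0.035 -0.002]
scene muffin 0.46 [ 0.479 -0.416  0.124]
scene cup_lid 0.82 [ 0.423 -0.093  0.002]
top tab_a_face 0.48 [ 0.585 -0.593  0.038]
top tab_a_face 0.4 [ 0.483 -0.385  0.111]
top tab_a_face 0.35 [ 0.409 -0.649  0.04 ]
top tab_b_face 0.44 [ 0.448 -0.6    0.038]
top tab_b_face 0.44 [ 0.565 -0.657  0.039]
top tab_b_face 0.38 [ 0.481 -0.456  0.113]
top espresso_cup 0.69 [ 0.679 -0.341 -0.002]
top salt_shaker 0.52 [ 0.663 -0.221  0.002]
top jam_jar 0.89 [ 0.668 -0.446 -0.001]
top muffin 0.88 [ 0.449  0.038 -0.   ]
top cup_lid 0.72 [ 0.426 -0.093  0.001]
top cup_lid 0.69 [ 0.484 -0.42   0.089]
0 [-0.83  0.44  1.53 -0.    1.17 -0.83] -0.55
20 [-0.83  0.44  1.53 -0.    1.17 -1.18] -0.9
40 [-0.83  0.44  1.53 -0.    1.17 -1.53] -1.25
60 [-0.83  0.44  1.53 -0.    1.17 -1.88] -1.6
80 [-0.83  0.44  1.53 -0.    1.17 -2.22] -1.95
100 [-0.83  0.44  1.53 -0.    1.17 -2.57] -2.3
120 None -2.65
140 None None
160 [-0.83  0.44  1.53 -0.    1.17  2.66] None
180 [-0.83  0.44  1.53 -0.    1.17  2.31] 2.59
200 [-0.83  0.44  1.53 -0.    1.17  1.96] 2.24
220 [-0.83  0.44  1.53 -0.    1.17  1.62] 1.89
240 [-0.83  0.44  1.53 -0.    1.17  1.27] 1.54
260 [-0.83  0.44  1.53 -0.    1.17  0.92] 1.19
280 [-0.83  0.44  1.53 -0.    1.17  0.57] 0.84
300 [-0.83  0.44  1.53 -0.    1.17  0.22] 0.49
320 [-0.83  0.44  1.53 -0.    1.17 -0.13] 0.14
340 [-0.83  0.44  1.53 -0.    1.17 -0.48] -0.21
```

The scene picture shows the grey-lidded jug at about (335,305), the dish at (291,285), and the orange (398,375) and yellow (452,340) look-alikes. In the top view the jug is at (360,264) with its handle pointing down (the robot's side, so yaw is about 0), and the dish is at (291,262). The network positions agree across both views. I'll pull back past the register first, then look with the wrist camera.

```bash
cat > look.py <<'E'
from h import *
E
python3 - <<'E'
from h import *
q0=T.current_joints()
r.move_l([.10,.35,.40],vel=.35)
j=inverse_kinematics([.10,.35,.40],T.current_tool_rot()); print(np.round(j,2))
j2=np.array(j); j2[0]=-.95; j2[5]=.6
r.movej(j2); print(T.current_t(),np.round(T.current_ee_pos(),3))
q=quat(np.radians(270))
obs={}
for i,p in enumerate([[.44,-.40,.30],[.47,-.37,.30]]):
    r.move_to(p,q); r.hold(.1)
    c=vision.get_calibration('wrist'); snap('wrist',f'w{i}.png')
    print(i,np.round(c['position'],3))
    for th in ('lid','lid_top','tab_a_face','tab_b_face','jug','jug_seat','dish'):
        for o in models.mark_of(th,'wrist')[:2]: print(th,round(o['score'],2),np.round(o['at'],4))
print(T.current_t(),np.round(T.current_ee_pos(),4),T.current_wrist_force())
E
```

```text
[ 1.1  -0.11  1.53  0.    1.72 -0.19]
4.55 [ 0.265 -0.25   0.4  ]
0 [ 0.51  -0.399  0.456]
lid 0.74 [ 0.4316 -0.6242 -0.0024]
lid 0.7 [ 0.5714 -0.6284 -0.0015]
lid_top 0.83 [ 0.5767 -0.6258  0.0463]
lid_top 0.68 [ 0.4291 -0.6222  0.0476]
tab_a_face 0.75 [ 0.4826 -0.384   0.1146]
tab_a_face 0.75 [ 0.581  -0.5956  0.0369]
tab_b_face 0.77 [ 0.4794 -0.451   0.1132]
tab_b_face 0.6 [ 0.5644 -0.6567  0.0363]
dish 0.55 [ 0.518  -0.2376 -0.0017]
1 [ 0.54  -0.37   0.454]
lid 0.82 [ 0.5734 -0.6292  0.0023]
lid 0.69 [ 0.4796 -0.4185  0.0768]
lid_top 0.87 [ 0.4302 -0.6237  0.0499]
lid_top 0.82 [ 0.5744 -0.629   0.049 ]
tab_a_face 0.89 [ 0.4041 -0.6476  0.0373]
tab_a_face 0.89 [ 0.5824 -0.5963  0.0353]
tab_b_face 0.8 [ 0.4834 -0.4528  0.1127]
tab_b_face 0.64 [ 0.5631 -0.6577  0.0369]
jug 0.76 [ 0.4786 -0.4185  0.0007]
jug 0.52 [ 0.6784 -0.3398  0.001 ]
dish 0.67 [ 0.4836 -0.4183  0.1269]
dish 0.6 [ 5.193e-01 -2.366e-01 -4.000e-04]
6.8333 [ 0.4698 -0.3703  0.3   ] [ 0.12422363  1.16950364 -0.68221532]
```

View pics/w0.png

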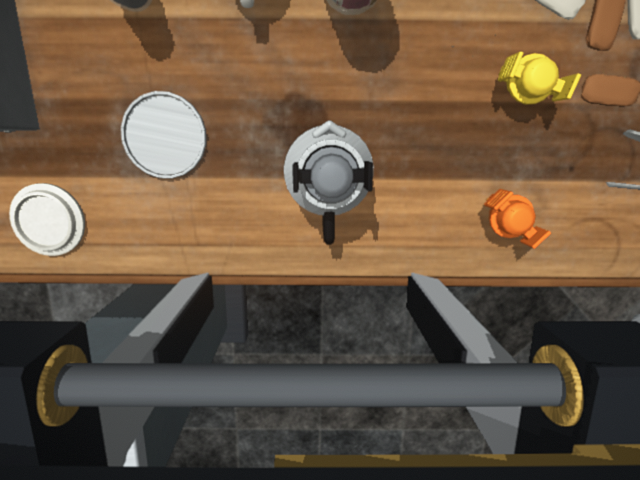

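View pics/w1.png

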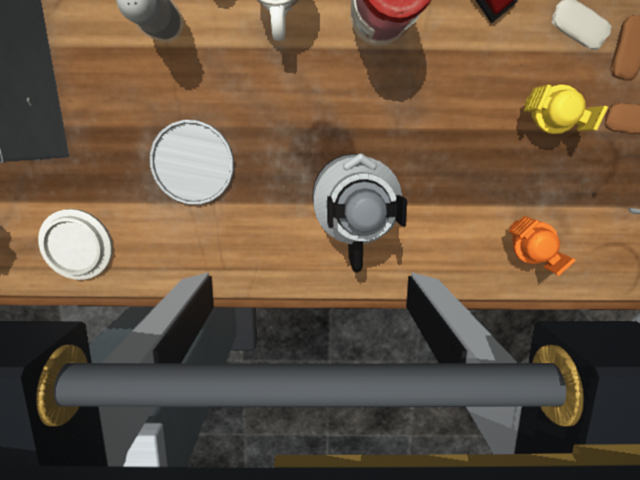

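Both wrist views show the lid between its two black tabs: w0 has the dome at (331,176) with tabs at (296,178) and (369,176), w1 has the dome at (365,210) with tabs at (331,212) and (402,210). The handle points down, so the yaw is close to 0, slightly rotated. The dish is at (163,134) and (191,161). Next I'll triangulate the tabs and dish from my own pixels.

```bash
python3 - <<'E'
from h import *
q=quat(np.radians(270))
px={0:[(296,178),(369,176),(163,134)],1:[(331,212),(402,210),(191,161)]}
RR=[[],[],[],[]]
# third, nearer view directly useful for tabs, taken in passing
pts=[[.44,-.40,.30],[.47,-.37,.30],[.40,-.44,.27]]
for i,p in enumerate(pts):
    if i!=1: r.move_to(p,q)
    else: continue
    r.hold(.1)
    c=vision.get_calibration('wrist'); im=snap('wrist',f'v{i}.png')
    K=np.array([[c['fx'],0,c['cx']],[0,c['fy'],c['cy']],[0,0,1]]);qq=c['orientation'];M=R.from_quat([qq[1],qq[2],qq[3],qq[0]]).as_matrix()
    def proj(P):
        rv=cv2.Rodrigues(M.T)[0]; return cv2.projectPoints(np.array([P],float),rv,-M.T@c['position'],K,np.array(c['D']))[0][0,0]
    g=im.max(2)
    for k,P in enumerate([[.482,-.385,.119],[.480,-.452,.119]]):
        u=proj(P); m=np.zeros_like(g); x,y=map(int,np.round(u)); m[y-22:y+22,x-14:x+14]=(g[y-22:y+22,x-14:x+14]<60)
        n,l,s,ce=cv2.connectedComponentsWithStats(m.astype(np.uint8))
        b=1+np.argmax(s[1:,4]); print(i,k,np.round(u,1),s[b],np.round(ce[b],1))
        RR[k].append(ray(c,[s[b][0]+s[b][2]/2,s[b][1]+s[b][3]/2]))
    u=proj([.518,-.238,.008]); x,y=map(int,u)
    for th,k in (('dish',2),('jug',3)):
        o=models.regions_of(th,'wrist')
        print(th,[(round(a['score'],2),np.round(np.argwhere(a['pixels']).mean(0)[::-1],1)) for a in o[:3]],np.round(u,1))
        for a in o[:3]:
            mm=np.argwhere(a['pixels'])[:,::-1].astype(float)
            if th=='dish' and np.hypot(*(mm.mean(0)-u))<15: RR[2].append(ray(c,mm.mean(0))); break
for k in range(3): print(k,np.round(tri(RR[k]),4))
cv2.imwrite('pics/crop.png',cv2.resize(im[:,:,::-1][max(0,y-100):y+200, :],None,fx=1,fy=1))
a,b=tri(RR[0]),tri(RR[1]); print('mid',(a+b)/2,'dist',np.linalg.norm(a-b),'yaw',np.degrees(np.arctan2(*(a-b)[1::-1]))-90)
for th in ('lid','lid_top','tab_a_face','tab_b_face','jug','jug_seat','dish'):
    for o in models.mark_of(th,'wrist')[:3]: print(th,round(o['score'],2),np.round(o['at'],4))
print(T.current_t(),T.current_opening())
E
```

```text
0 0 [291.5 176.3] [293 163  13  30 250] [298.5 176.8]
0 1 [371.1 178.8] [357 162  16  30 346] [365.8 176.3]
dish [(0.8, array([163.2, 134.4]))] [161.4 134.6]
jug [(0.65, array([325.7, 171.5]))] [161.4 134.6]
2 0 [235.8 126.7] [236 112  14  33 361] [241.9 128.5]
2 1 [325.7 129.5] [312 111  15  33 348] [319.7 127.9]
dish [(0.9, array([110.2,  94. ]))] [107.5  93.7]
jug [(0.65, array([289.7, 134.4])), (0.21, array([110.1,  94. ]))] [107.5  93.7]
0 [ 0.4808 -0.3916  0.125 ]
1 [ 0.4814 -0.4473  0.1166]
2 [ 0.5184 -0.238   0.0024]
mid [ 0.48110816 -0.41942719  0.12077167] dist 0.05637180854279274 yaw 0.5876545441008716
lid 0.96 [ 0.4806 -0.4202  0.0799]
lid 0.86 [ 0.5696 -0.6288  0.001 ]
lid 0.76 [ 0.4321 -0.6235 -0.005 ]
lid_top 0.76 [ 0.5745 -0.6285  0.0456]
lid_top 0.75 [ 0.4824 -0.4152  0.1256]
lid_top 0.68 [ 0.4322 -0.625   0.0505]
tab_a_face 0.9 [ 0.4849 -0.3854  0.115 ]
tab_a_face 0.8 [ 0.5793 -0.5974  0.0354]
tab_a_face 0.69 [ 0.4075 -0.651   0.0374]
tab_b_face 0.87 [ 0.563  -0.6559  0.0397]
tab_b_face 0.72 [ 0.4481 -0.5975  0.0367]
tab_b_face 0.67 [ 0.483  -0.4503  0.112 ]
dish 0.58 [ 5.190e-01 -2.361e-01 -4.000e-04]
8.3417 0.09429865472905663
```

Everything agrees: lid axis at (0.481, -0.419), yaw about 0, dish at (0.518, -0.238). I'll descend and start a light squeeze, watching the wrist force.

```bash
cat >> h.py <<'E'
def st(tag=''):
    print(tag,'t%.1f'%T.current_t(),'p',np.round(np.array(T.current_ee_pos())*1e3,1),'F',np.round(T.current_wrist_force(),1),'M',np.round(T.current_torque(),2),'op',round(T.current_opening()*1e3,1),'ff',np.round(T.current_finger_force(),1))
E
python3 - <<'E'
from h import *
q=quat(np.radians(270))
r.move_to([.481,-.419,.19],q); r.hold(.1); st('above')
print(r.move_l([.481,-.419,.1275],vel=.05,guard=5)); r.hold(.1); st('down')
gripper_to(.063,5); r.hold(.1); st('63')
gripper_to(.059,8); r.hold(.1); st('59')
E
```

```text
above t9.0 p [ 480.6 -420.3  191.9] F [-0.1  0.   0.3] M [-0.03  0.17  0.02] op 93.9 ff 0.0
False
down t10.5 p [ 481.2 -419.2  127.9] F [0.4 0.7 0.1] M [0.01 0.16 0.04] op 93.8 ff 0.0
63 t11.2 p [ 481.  -419.   127.6] F [-0.5 -0.4  1.1] M [0.07 0.21 0.01] op 63.1 ff 4.1
59 t11.7 p [ 481.  -419.1  127.6] F [-0.4 -0.1  3. ] M [0.04 0.27 0.01] op 59.5 ff 6.4
```

```bash
python3 - <<'E'
from h import *
gripper_to(.050,17); r.hold(.15); st('sq')
F=np.array(T.current_wrist_force())
if T.current_opening()<.0545 and np.abs(F[:2]).max()<4:
    m0=T.current_torque()[2]
    for k in (3,6,9):
        j=np.array(T.current_joints()) if k==3 else j
        if k==3: j0=j.copy()
        j[5]=j0[5]-np.radians(k); r.movej(j); r.hold(.05); st(k)
        if abs(T.current_torque()[2]-m0)>.2: print('resist');break
E
```

```text
sq t12.1 p [ 481.  -419.   127.8] F [-0.7  1.2  4.6] M [ 0.19  0.3  -0.05] op 51.0 ff 17.0
3 t12.4 p [ 481.1 -419.1  127.8] F [ 0.1 -0.3  3.3] M [0.1  0.18 0.08] op 51.2 ff 17.0
6 t12.7 p [ 481.2 -419.1  127.8] F [ 0.1 -0.7  3. ] M [0.04 0.15 0.02] op 51.4 ff 17.0
9 t13.0 p [ 481.2 -419.2  127.8] F [0.1 0.5 1.9] M [-0.04  0.16  0.08] op 51.1 ff 17.0
```

```bash
python3 - <<'E'
from h import *
def mz(n=6):
    v=[]
    for _ in range(n): v.append(T.current_torque()[2]); r.hold(.01)
    return np.mean(v)
j0=np.array(T.current_joints()); base=mz(); a0=9; log=[]
angs=list(range(15,34,6))+list(range(35,84,2))
for a in angs:
    j=j0.copy(); j[5]-=np.radians(a-a0); r.movej(j); r.hold(.04); m=mz(4); log.append((a,round(m,3)))
    lim=.13 if a>=35 else .2
    if abs(m-base)>lim:
        m=mz(8)
        if abs(m-base)>lim: break
print(base,log); st('end')
E
```

```text
0.03759741402371841 [(15, np.float64(0.066)), (21, np.float64(0.015)), (27, np.float64(0.029)), (33, np.float64(0.012)), (35, np.float64(0.018)), (37, np.float64(0.034)), (39, np.float64(0.045)), (41, np.float64(-0.023)), (43, np.float64(-0.111))]
end t16.1 p [ 481.2 -419.1  127.8] F [ 0.4 -0.1  3. ] M [ 0.06  0.06 -0.18] op 50.9 ff 16.9
```

```bash
python3 - <<'E'
from h import *
j=np.array(T.current_joints()); j1=j.copy()
def mz(n=8):
    v=[]
    for _ in range(n): v.append(T.current_torque()[2]); r.hold(.01)
    return round(np.mean(v),3)
print(mz())
j[5]=j1[5]-np.radians(1); r.movej(j); r.hold(.05); print('+1',mz())
j[5]=j1[5]+np.radians(1.5); r.movej(j); r.hold(.05); print('-1.5',mz()); st()
p=np.array(T.current_ee_pos())
hit=r.move_l([p[0],p[1],p[2]+.008],vel=.02,guard=7); r.hold(.1); print(hit); st('lift')
E
```

```text
-0.151
+1 -0.225
-1.5 -0.123
 t16.9 p [ 481.2 -419.1  127.8] F [0.2 0.9 3. ] M [ 0.1   0.1  -0.12] op 50.9 ff 17.0
True
lift t17.2 p [ 481.  -418.7  128.1] F [-0.1 -0.6  1.6] M [-0.14  0.04 -0.06] op 51.5 ff 16.9
```

```bash
python3 - <<'E'
from h import *
p=np.array(T.current_ee_pos())
hit=r.move_l([.4811,-.419,.1305],vel=.015,guard=12); st('a'+str(hit))
if not hit:
    hit=r.move_l([.4811,-.419,.136],vel=.02,guard=12); r.hold(.05); st('b'+str(hit))
E
```

```text
aFalse t17.5 p [ 480.7 -418.5  129.7] F [ 0.6  0.1 -3.8] M [-0.03 -0.   -0.07] op 51.1 ff 16.9
bFalse t18.0 p [ 480.8 -418.7  136.2] F [-1.2  1.  -1.4] M [ 0.23  0.29 -0.05] op 51.1 ff 16.9
```

```bash
python3 - <<'E'
from h import *
hit=r.move_l([.481,-.419,.160],vel=.05,guard=12); st(hit)
if not hit:
    r.move_l([.481,-.419,.21],vel=.1); r.hold(.2); st('up')
    for n in ('scene',):
        im=snap(n,'s2.png')
        for th in ('lid','lid_top','tab_a_face','tab_b_face'):
            for o in models.mark_of(th,n)[:3]: print(th,round(o['score'],2),np.round(o['at'],4))
    cv2.imwrite('pics/s2c.png',cv2.resize(im[200:350,230:430,::-1],None,fx=3,fy=3))
E
```

```text
False t18.6 p [ 481.1 -419.1  160.4] F [-0.9  0.  -1.6] M [-0.06  0.16  0.05] op 51.3 ff 16.9
up t19.5 p [ 480.6 -418.6  209. ] F [-0.7  0.1 -1.2] M [-0.06  0.1  -0.05] op 50.9 ff 16.9
lid 0.61 [ 0.4808 -0.4213  0.16  ]
lid 0.58 [ 0.4311 -0.6279 -0.0013]
lid 0.55 [ 0.5696 -0.6287 -0.0031]
lid_top 0.77 [ 0.4272 -0.6329  0.0455]
lid_top 0.68 [ 0.4779 -0.4159  0.2031]
lid_top 0.57 [ 0.5713 -0.6305  0.0505]
tab_a_face 0.8 [ 0.4071 -0.6511  0.0338]
tab_a_face 0.48 [ 0.5863 -0.5935  0.0386]
tab_a_face 0.43 [ 0.4614 -0.3979  0.196 ]
tab_b_face 0.57 [ 0.5633 -0.657   0.0346]
tab_b_face 0.45 [ 0.4507 -0.6     0.0358]
tab_b_face 0.39 [ 0.4985 -0.4359  0.1945]
```

View pics/s2c.png

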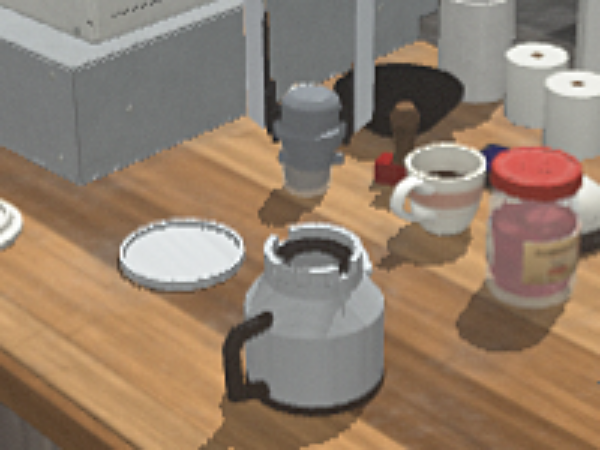

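The crop shows the lid hanging upright between the fingers at (310,135), the jug open at (315,260) and the dish clear at (180,255). The wrist carries only the lid's weight. Next is placing it in the dish.

```bash
python3 - <<'E'
from h import *
r.move_l([.518,-.238,.20],vel=.15); r.hold(.1); st('over')
r.move_l([.518,-.238,.070],vel=.08); r.hold(.1); st('near')
z=.070
for k in range(3):
    hit=r.move_l([.518,-.238,.050],vel=.015,guard=4)
    r.hold(.05); st(hit)
    if T.current_wrist_force()[2]>1 or not hit: break
E
```

```text
over t21.2 p [ 517.9 -238.9  199.9] F [ 0.9 -0.1 -1.8] M [-0.08  0.07  0.02] op 51.3 ff 16.9
near t23.1 p [ 518.2 -238.1   70.4] F [ 0.7  0.3 -1.8] M [0.01 0.13 0.01] op 51.0 ff 16.9
True t24.1 p [ 518.  -237.9   54.8] F [-1.3  0.8  4.7] M [-0.03  0.23  0.03] op 51.2 ff 17.0
```

```bash
python3 - <<'E'
from h import *
for o in (.055,.060,.065,.075,.093): gripper_to(o,17)
r.hold(.1); st('open')
r.move_l([.518,-.238,.20],vel=.12); r.hold(.2); st('up')
for n in ('scene','top'):
    im=snap(n,n+'9.png')
    for th in ('lid','lid_top','dish'):
        for o in models.mark_of(th,n)[:3]: print(n,th,round(o['score'],2),np.round(o['at'],4))
    if n=='scene': cv2.imwrite('pics/s9c.png',cv2.resize(im[200:350,230:430,::-1],None,fx=3,fy=3))
E
```

```text
open t26.0 p [ 517.1 -237.5   53.8] F [-0.5 -0.3  0.1] M [-0.02  0.13  0.02] op 92.8 ff 0.0
up t27.6 p [ 517.8 -237.9  199.4] F [0.3 0.4 0.7] M [-0.07  0.12 -0.07] op 93.1 ff 0.0
scene lid 0.98 [ 0.5193 -0.2406  0.006 ]
scene lid 0.91 [ 0.4292 -0.6264 -0.0019]
scene lid_top 0.84 [ 0.5719 -0.629   0.0547]
scene lid_top 0.8 [ 0.4296 -0.63    0.046 ]
scene lid_top 0.59 [ 0.5148 -0.2341  0.0474]
scene dish 0.92 [ 5.164e-01 -2.348e-01 -2.000e-04]
top lid 0.85 [ 5.749e-01 -6.290e-01  5.000e-04]
top lid 0.81 [ 0.4308 -0.6236  0.0007]
top lid 0.57 [ 0.5159 -0.2357  0.0035]
top lid_top 0.83 [ 0.4302 -0.6255  0.0487]
top lid_top 0.71 [ 0.5766 -0.6309  0.0483]
top lid_top 0.64 [ 4.242e-01 -8.790e-02 -3.000e-04]
top dish 0.57 [ 0.5187 -0.2407 -0.002 ]
```

View pics/s9c.png

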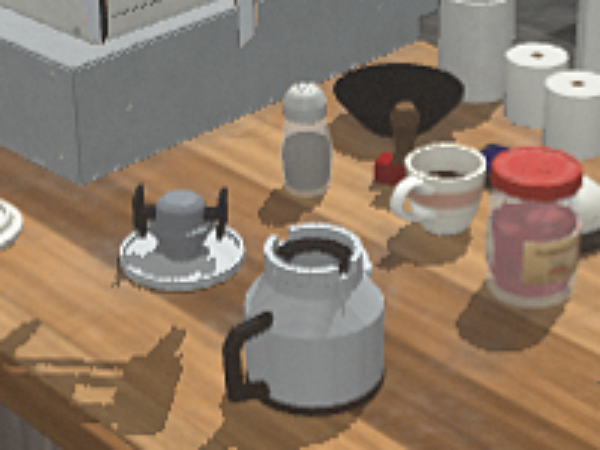

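The lid stands upright in the middle of the dish at (180,235). The jug is open and the bystanders are undisturbed.

```bash
python3 -c "
from h import *
print(r.sign_off())"
```

```text
the job is handed in; nothing more can be done
None
```

The lid was unlocked, turned to its stop (felt at about 42°), lifted off and set upright in the middle of the dish, the bystanders show no movement in the final picture, and the job was handed in at about 28 s; no verdict was returned.

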